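# Clamp a heat-sink bar in the bench screw clamp

### The arm

A 6-joint arm with a two-finger parallel gripper is mounted at the origin on the work surface. World frame = base frame: x ahead of the robot, y to its left, z up, the work surface at z = 0. Lengths are in m, angles in rad, forces in N, time in s.
With the tool pointing down it reaches from about 0.375 to 0.975 m from the base axis. Payload 3.8 kg.
Tool frame: the origin (TCP) lies midway between the tips of the shut fingers; the grasp point (between the pads) lies 19 mm behind it (ctrl.tcp_to_grasp is the z of the grasp point in the tool frame, in m); z points along the fingers, y is the line along which they close (so a half turn about z gives the same grasp; the last joint's range is limited). The gripper opens to 88 mm and grips with 3 to 60 N. Pads are 18 mm wide; open, the fingers measure 123 mm over their backs; the gripper's body (75 mm by 187 mm) begins 45 mm behind the grasp point.
Start: joints at [1.233, 0.264, 1.604, -0, 1.274, -0.037], TCP at [0.2, 0.645, 0.239] pointing down, gripper open.
Joint ranges: [-2.63, 2.63], [-0.94, 2.18], [0.31, 2.57], [-1.31, 4.45], [0, 2.66], [-2.55, 2.55]. Speed limits (rad/s): [2.57, 2.57, 3.14, 3.14, 3.14, 3.14].

### API

Orientations are given as a rotation vector (axis times angle).
In Python, from station import state, camera, camera_model, ctrl, finder gives the robot as it stands.
- The arm moves only by the tool arm_command, never from a script. Its argument "steps" is one flat list of numbers, 7 for each row, row after row: the turn, a rotation vector about the world's x, y, z in degrees, then the shift along the world's x, y, z in cm, then the closure, from -1 (fully open) to 1 (shut). A call has 1 to 8 rows; each row shifts and turns the commanded pose from where the row before left it; what a row does not reach is not made up. A row lasts 1/10 s, in which the tool goes at most 50 mm and 8.59 degrees, less where a joint would pass 70% of its speed; a pose out of reach is approached as far as the arm can. A call with a gripper value outside its range is refused whole. The fingers move at their own pace and stop on an object; "squeeze" is the grip in N (left out, the last holds). Time passes only in rows, so rows that do not move let the fingers close. It gives the time, the measured TCP pose, the force, the opening and the grip force at its end, in the units of the state.
- state(): the state, without advancing time (a new reading comes with each control period).
- camera(name): name is "scene" or "top" or "wrist"; returns the picture (400x640x3 uint8, red, green, blue); there is no depth.
- camera_model(name): a dict with "fx", "fy", "cx", "cy" (pixels), "xyz" and "orientation" of the camera in the world. Camera axes: x right, y down, z forward; pixel columns grow to the right and rows downward; lengths in m; the calibration is good to about 2 mm. A picture is of the moment at which its call begins: read the wrist's pose just before it. camera_model takes no time and is no camera call; for the wrist camera it gives the pose at the moment of the call.
- ctrl.sign_off(): hands the job in; it is judged then, once.
Trained networks look in the newest picture that a camera, given by its name, has taken for a name from the list of things; names that differ only in an ending like _2 or _b are one class to them, and where a whole thing is asked for, a point or a joint stands for the part that bears it (a point fixed in the world has none). Each returns a list of dicts, best first, with "confidence" (0 to 1); they miss things now and then, are a little off and sometimes report something else, mostly with a low value. They report only what shows in the picture. A call takes as long as a camera call. They do not tell look-alikes from the thing itself.
- finder.spot_in(name, camera): "xy" ([column, row] in pixels, amid what is visible of it).
- finder.cut_out(name, camera): "pixels" (400x640 bool, what is visible of it) and "xy" ([column, row] in pixels, amid what is visible of it).
- finder.place_of(name, camera): "xy" ([column, row] in pixels: a listed point, or the origin of a listed thing).
The state is a dict: "time": time; "joints": joint angles; "dq": joint speeds; "tau": joint torques, N m; "tcp_pos": TCP position; "tool_rot": TCP orientation; "ft_force": force on the tool from outside, world axes, zero at the start; "torque": the same for the moment, N m; "gripper_width": finger opening in m; "gripper_force": force on a finger pad.
Only numpy, scipy, OpenCV 4.12 (cv2) and the standard library are available. Lean on these libraries where they do the work, as an engineer would, in place of code of your own. Each camera call takes 0.05 s, during which the arm holds its last target. There are 200 camera calls.

### The job

Push the finned heat-sink bar along the clamp's bed until its end is fully home against the clamp's column, then wind the crank clockwise until the pad comes down on the bar and snug it up by feel, so that the bar is held firmly but not crushed. Let go of the crank and leave the other things on the bench where they are.

Things in the scene. Friction and masses are not known exactly. Their poses are not given: they have to be found in the camera images.
- clamp: Dark cast screw clamp fixed to the bench. Origin on the bench under the vertical screw axis. Bed along its y, 100 mm wide, y -145 to +75, top 20 mm up. Column at the +y end, face at y = +35 mm: the stop. Overarm 50 mm wide, 85 to 120 mm up, out to y = -27. Two guide rails 9 mm high, inner faces at x = +-26.5, y -100 to +30; the bed is open before them. All in mm, clamp axes.
- bar: Loose aluminium heat-sink bar lying on the clamp's bed between the rails, 50 (x) by 150 (y) by 24 mm high, 0.3 to 0.45 kg, solid 22 mm rib along its middle, fins at both sides. Origin at the centre of its underside, axes like the clamp's. It starts 25 to 55 mm short of the column; home, its origin is at clamp y = -40 mm and its free end at y = -115 mm. Slides with about 2 N.
- spindle: Vertical screw of the clamp; origin on its axis, level with the crank's arm. It sinks 3 mm per rad of clockwise crank turn. A small rubber-faced pad (20 by 24 mm, does not turn) hangs below it on a stem of adjustable length: its face is 94 mm below this origin, give or take 3.5 mm, so contact must be felt. It starts 5 to 21 mm above the bar.
- crank (a joint): Crank angle, clockwise from above (pad goes down); at q the arm points along (sin q, cos q) in clamp x, y. About 6.5 N at the handle turns it freely (4.5 N just after a stop); it stays where left. Each N of pad force adds 0.067 N there. From contact the pad force rises about 120 N per rad. Snug: 25 to 90 N, best 55, i.e. 3.7 N more at the handle than free turning; above 130 N crushes the bar.
- crank_grip (a point): Point on the crank's upright black handle, a sleeve 18 mm across, 46 mm high, spinning freely on its pin 45 mm from the screw axis. The point lies on the sleeve's axis 18 mm below its top, 36 mm above the spindle's origin. Its lower end is 28 mm below the point. It circles level about the screw axis and sinks with the screw.
- meter: Yellow and black handheld meter lying on the bench, 80 by 150 by 33 mm. Leave it alone. Origin at the centre of its underside.
- spool: Solder spool standing on the bench, 60 mm across, 46 mm high. Leave it alone. Origin at the centre of its underside.
- driver: Screwdriver lying on the bench, 180 mm long. Leave it alone. Origin at its underside; x along its length.
Mind the look-alikes: they are no part of the job. Of the things like the bar, leave any that is blue or brown; of the rest the larger one is meant.

How it is judged:
By the outcome, as a careful person would: the job done as asked, in the order asked, and still so for the second after the job is handed in, with the robot touching nothing.
It also fails if it takes over 72 s, if anything falls off the work surface, if the arm or the gripper's body presses on something with over 40 N, if the wrist force passes 120 N, or if a joint passes its speed limit or range.

## Working session

There is one attempt and no reset: what is moved stays moved. The work goes in short steps, Python scripts to look and compute and a tool call to move; the robot and the scene stay as the last step left them, time stands still between calls to the robot, and variables do not carry over. Pictures are saved under pics/ and viewed, at most 10 in all, crops included, and the job is handed in when it is done.

Besides the shell and the picture viewer there is one more tool, called after "Request:" as a command line: name --argument value ..., lists and objects as JSON in quotes. arm_command: Moves the arm, as the interface text tells. Its arguments: {"type":"object","properties":{"steps":{"type":"array"},"squeeze":{"type":"number"}},"required":["steps"]}

```bash
mkdir -p pics; ls; cat > h.py <<'E'
import numpy as np,cv2
from scipy.spatial.transform import Rotation as R
from station import state,camera,camera_model,ctrl,finder
def snap(c,f):
    im=camera(c); cv2.imwrite('pics/'+f,im[:,:,::-1]); return im
def _R(m):
    o=np.array(m['orientation']); return o if o.shape==(3,3) else R.from_rotvec(o).as_matrix()
def ray(m,px):
    d=np.array([(px[0]-m['cx'])/m['fx'],(px[1]-m['cy'])/m['fy'],1]); return np.array(m['xyz']),_R(m)@d
def atz(m,px,z):
    o,d=ray(m,px); return o+d*(z-o[2])/d[2]
def proj(m,p):
    c=_R(m).T@(np.array(p)-m['xyz']); return np.array([m['fx']*c[0]/c[2]+m['cx'],m['fy']*c[1]/c[2]+m['cy']])
E
python3 - <<'E'
from h import *
print(state())
for c in('scene','top'):
    a=snap(c,c+'0.png'); m=camera_model(c); print(m)
    for n in('clamp','bar','spindle','crank_grip','crank'):
        try:
            print(c,n,[(np.round(d['xy'],1).tolist(),round(d['confidence'],2)) for d in finder.place_of(n,c)])
        except Exception as e: print(n,e)
i=np.vstack([cv2.imread('pics/scene0.png'),cv2.imread('pics/top0.png')])
cv2.imwrite('pics/both.png',cv2.resize(i,None,fx=.75,fy=.75))
E
```

```text
pics
{'time': 0.0, 'joints': array([ 1.23310260e+00,  2.64740039e-01,  1.60532553e+00, -1.48102716e-05,
        1.27371761e+00, -3.68988521e-02]), 'dq': array([ 3.80550670e-05,  1.09857300e-03, -1.58609960e-03,  1.36166691e-03,
        6.02474204e-04, -4.51680698e-04]), 'tau': array([ 1.22424528e-03, -5.02110171e+01, -3.56878996e+01,  7.28775188e-02,
        2.95190443e-02, -1.77469869e-04]), 'tcp_pos': array([0.19976364, 0.64403479, 0.23742303]), 'tool_rot': array([-0.47064221, -3.10573882,  0.00338441]), 'ft_force': array([ 0.35869234, -0.70463999,  0.02184195]), 'torque': array([ 0.01346666, -0.04422559,  0.02078993]), 'gripper_force': 0.0, 'gripper_width': 0.08801806643075782}
{'fx': 460.8966082553437, 'fy': 460.8966082553437, 'cx': 325.89093370660083, 'cy': 198.32425902274844, 'xyz': array([1.2034185 , 0.51295351, 0.87149001]), 'orientation': array([-1.137281  , -2.32068815,  1.01168672])}
scene clamp [([326.9, 229.8], 0.89)]
scene bar [([309.9, 203.4], 0.96), ([340.1, 173.7], 0.79), ([291.9, 158.2], 0.71), ([241.6, 188.6], 0.68)]
scene spindle [([327.5, 187.4], 0.61)]
scene crank_grip [([338.0, 185.5], 0.59)]
crank it knows: bar, clamp, crank_grip, driver, meter, spindle, spool
{'fx': 387.89210720214453, 'fy': 387.89210720214453, 'cx': 321.79680942602204, 'cy': 196.7719736379429, 'xyz': array([0.49039157, 0.01394089, 0.93944533]), 'orientation': array([-2.1933628 ,  2.176475  , -0.10203642])}
top clamp [([316.4, 208.9], 0.68)]
top bar [([358.0, 288.2], 0.98), ([436.8, 204.4], 0.94), ([349.0, 217.0], 0.9), ([423.7, 284.9], 0.74)]
top spindle [([319.6, 202.4], 0.55)]
top crank_grip [([294.3, 192.2], 0.46)]
crank it knows: bar, clamp, crank_grip, driver, meter, spindle, spool
```

View pics/both.png

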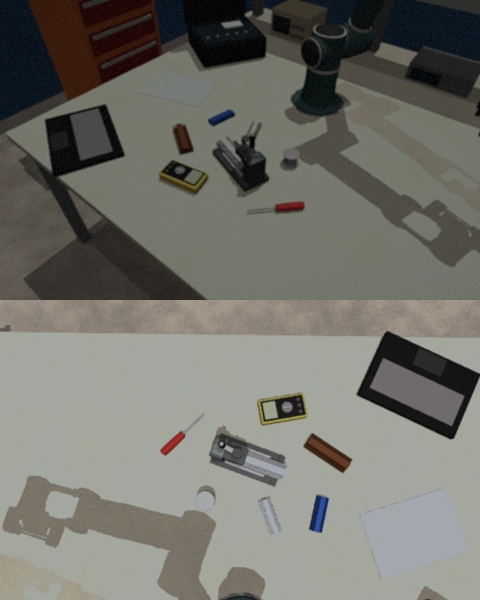

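The bar-like things in the top view (full pixels) are:
- silver bar in the clamp (349,217)
- smaller silver bar (358,288)
- brown bar (437,204)
- blue bar (424,285)

By the description the target is the silver one on the clamp's bed. I'll check it in close crops.

```bash
python3 - <<'E'
from h import *
a=cv2.imread('pics/top0.png')[155:255,265:395]; b=cv2.imread('pics/scene0.png')[145:265,270:370]
cv2.imwrite('pics/crop.png',np.hstack([cv2.resize(a,(650,500),interpolation=2),np.zeros((500,1,3),np.uint8)])[:, :])
cv2.imwrite('pics/crop2.png',cv2.resize(b,(500,600),interpolation=2))
T=camera_model('top');S=camera_model('scene')
print('clamp',atz(T,(316.4,208.9),0),atz(S,(326.9,229.8),0))
print('bar',atz(T,(349,217),.02),atz(S,(309.9,203.4),.02))
def tri(p,q):
    o1,d1=ray(T,p);o2,d2=ray(S,q);s=np.linalg.lstsq(np.c_[d1,-d2],o2-o1,rcond=None)[0];return o1+d1*s[0],o2+d2*s[1]
print('sp',tri((319.6,202.4),(327.5,187.4)));print('grip',tri((294.3,192.2),(338,185.5)))
for n in('bar',):
    for c,w in(('top',(349,217)),('scene',(310,203))):
        for d in finder.cut_out(n,c):
            if np.hypot(*(np.array(d['xy'])-w))<20:
                q=cv2.minAreaRect(np.argwhere(d['pixels'])[:,::-1].astype(np.float32)); m=camera_model(c)
                print(c,[atz(m,p,.044).round(3).tolist() for p in cv2.boxPoints(q)])
E
```

```text
clamp [0.53803917 0.01641717 0.        ] [0.54013553 0.01863751 0.        ]
bar [ 0.5184167  -0.06105885  0.02      ] [ 0.50588891 -0.06559574  0.02      ]
sp (array([0.54406637, 0.00958139, 0.14532417]), array([0.53880411, 0.01721906, 0.14492656]))
grip (array([0.56060865, 0.05912245, 0.18854523]), array([0.55884444, 0.06166078, 0.18853299]))
top [[0.507, 0.002, 0.044], [0.557, -0.015, 0.044], [0.514, -0.139, 0.044], [0.465, -0.121, 0.044]]
scene [[0.529, -0.131, 0.044], [0.465, -0.136, 0.044], [0.521, 0.02, 0.044], [0.578, 0.02, 0.044]]
```

View pics/crop.png

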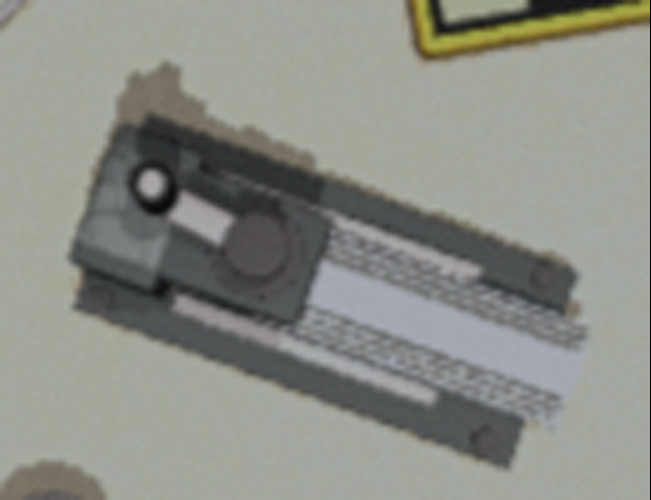

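View pics/crop2.png

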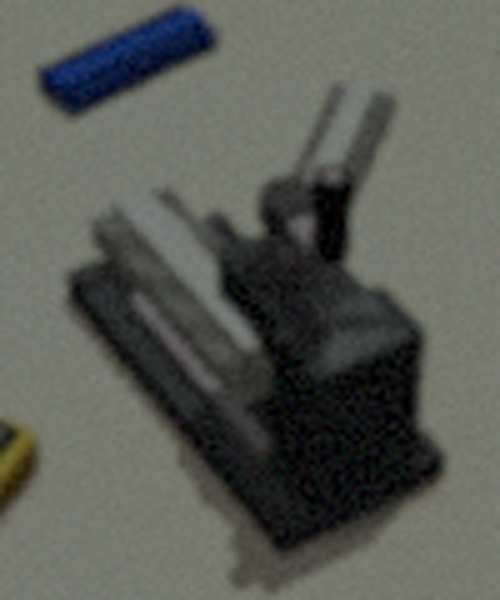

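The crops show the silver bar between the clamp's rails: top crop at (430,330), which is top pixel (351,221), and beside the overarm in the scene crop. The smaller silver bar, the blue one and the brown one are loose on the bench. The crank handle points towards the column. The clamp is yawed about -18.7°, so I'll turn the tool by -91° and go to a point before the free end.

Request:
arm_command --steps '[0,0,-8.3,3.1,-3.7,0.7,1,0,0,-8.3,3.1,-3.7,0.7,1,0,0,-8.3,3.1,-3.7,0.7,1,0,0,-8.3,3.1,-3.7,0.7,1,0,0,-8.3,3.1,-3.7,0.7,1,0,0,-8.3,3.1,-3.7,0.7,1,0,0,-8.3,3.1,-3.7,0.7,1,0,0,-8.3,3.1,-3.7,0.7,1]'

```text
time: 1.4
tcp_pos: [0.449, 0.3471, 0.2954]
tool_rot: [2.101, 2.335, 0.001]
ft_force: [-0.1, 0.2, -0.3]
gripper_width: 0.0263
gripper_force: 0.0
```

Request:
arm_command --steps '[0,0,-8.3,0.3,-4.9,0,1,0,0,-8.3,0.3,-4.9,0,1,0,0,-8.4,0.3,-4.9,0,1,0,0,0,0.3,-4.9,0,1,0,0,0,0.3,-4.9,0,1,0,0,0,0.3,-4.9,0,1,0,0,0,0.3,-4.9,0,1,0,0,0,0.3,-4.9,0,1]'

```text
time: 2.2
tcp_pos: [0.4718, -0.0453, 0.2952]
tool_rot: [2.551, 1.832, 0.002]
ft_force: [0.7, 0.3, 0.1]
gripper_width: 0.0003
gripper_force: 0.0
```

Request:
arm_command --steps '[0,0,0,0.3,-4.9,0,1,0,0,0,0.2,-4.0,0,1,0,0,0,0,-2.2,0,1,0,0,0,0,0,0,1,0,0,0,0,0,0,1]'

```text
time: 2.7
tcp_pos: [0.4769, -0.1543, 0.2947]
tool_rot: [-2.553, -1.83, -0.001]
ft_force: [0.2, -0.3, -0.2]
gripper_width: 0.0004
gripper_force: 0.0
```

```bash
python3 - <<'E'
from h import *
s=state();print(s['tcp_pos'],s['joints'].round(3)); r=R.from_rotvec(s['tool_rot']).as_matrix();print(r.round(3))
a=snap('wrist','w1.png'); m=camera_model('wrist');print(m['xyz'],_R(m) if 0 else R.from_rotvec(m['orientation']).as_matrix()[:,2])
for n in('clamp','bar','spindle','crank_grip'):
    z={'clamp':0,'bar':.02,'spindle':.15,'crank_grip':.187}[n]
    print(n,[(np.round(d['xy']).tolist(),round(d['confidence'],2),atz(m,d['xy'],z).round(4).tolist()) for d in finder.place_of(n,'wrist')])
o=np.array([.539,.0165]);ex=np.array([.947,-.32]);ey=np.array([.32,.947])
b=cv2.imread('pics/w1.png')
def P(x,y,z): return tuple(int(v) for v in proj(m,[*(o+x*ex+y*ey),z]))
for x in(-.05,.05):
  cv2.line(b,P(x,-.145,.02),P(x,.075,.02),(0,0,255),1)
cv2.line(b,P(-.05,-.145,.02),P(.05,-.145,.02),(0,0,255),1)
for y in(-.155,): cv2.line(b,P(-.025,y,.044),P(.025,y,.044),(0,255,0),1)
cv2.imwrite('pics/w1o.png',b)
E
```

```text
[ 0.47685374 -0.15430598  0.29471994] [-3.630e-01 -1.000e-01  1.893e+00  1.000e-03  1.349e+00 -3.700e-02]
[[ 0.321  0.947 -0.   ]
 [ 0.947 -0.321  0.001]
 [ 0.001 -0.    -1.   ]]
[ 0.50182446 -0.08090064  0.43937193] [-0.09443907 -0.27920316 -0.95557672]
clamp [([323.0, 12.0], 0.65, [0.5377, 0.0166, 0.0])]
bar [([268.0, 238.0], 0.98, [0.3669, -0.2382, 0.02]), ([219.0, 140.0], 0.95, [0.3573, -0.0852, 0.02]), ([395.0, 215.0], 0.89, [0.5509, -0.2622, 0.02]), ([325.0, 83.0], 0.59, [0.5134, -0.0632, 0.02])]
spindle []
crank_grip []
```

View pics/w1o.png

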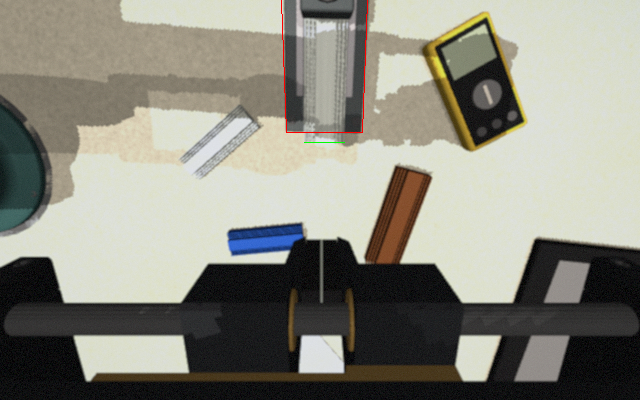

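The wrist view shows the overlaid clamp outline on the bed edges (red, rows 0-132) and the bar's free end at row 142 (column 323). So the bar is about 40 mm short. I'll go down before its end and push.

Request:
arm_command --steps '[0,0,0,0.3,-0.1,-4.6,1,0,0,0,0.2,-0.1,-4.6,1,0,0,0,0,0,-4.6,1,0,0,0,0,0,-4.6,1,0,0,0,0,0,-4.6,1,0,0,0,0,0,-3.4,1,0,0,0,0,0,0,1,0,0,0,0,0,0,1]'

```text
time: 3.75
tcp_pos: [0.482, -0.1556, 0.0309]
tool_rot: [-2.55, -1.833, 0.001]
ft_force: [0.2, 0.9, -0.1]
gripper_width: 0.0006
gripper_force: 0.0
```

Request:
arm_command --steps '[0,0,0,0.32,0.95,0,1,0,0,0,0.32,0.95,0,1,0,0,0,0.32,0.95,0,1,0,0,0,0.26,0.76,0,1,0,0,0,0.16,0.47,0,1,0,0,0,0.16,0.47,0,1,0,0,0,0,0,0,1]'

```text
time: 4.45
tcp_pos: [0.4975, -0.1099, 0.0306]
tool_rot: [-2.551, -1.833, -0.001]
ft_force: [-0.3, -0.1, -0.5]
gripper_width: 0.0001
gripper_force: 0.0
```

Request:
arm_command --steps '[0,0,0,0.1,0.28,0,1,0,0,0,0.1,0.28,0,1]'

```text
time: 4.65
tcp_pos: [0.4991, -0.1053, 0.0305]
tool_rot: [-2.552, -1.832, 0.001]
ft_force: [-0.7, -2.3, 1.1]
gripper_width: 0.0007
gripper_force: 1.4
```

Request:
arm_command --steps '[0,0,0,0.06,0.19,0,1]'

```text
time: 4.75
tcp_pos: [0.4997, -0.1032, 0.0304]
tool_rot: [-2.552, -1.832, 0.001]
ft_force: [-2.3, -6.2, 1.1]
gripper_width: 0.0004
gripper_force: 3.5
```

Request:
arm_command --steps '[0,0,0,0.06,0.19,0,1]'

```text
time: 4.85
tcp_pos: [0.4998, -0.103, 0.0305]
tool_rot: [2.549, 1.833, -0.005]
ft_force: [-4.4, -15.9, 1.4]
gripper_width: 0.0004
gripper_force: 8.2
```

The push force rises to 16 N without any motion and the fingertip front is at about clamp y -116, so the bar is home. I'll retreat, rise and look at the crank from near.

Request:
arm_command --steps '[0,0,0,0,0,0,1,0,0,0,-0.32,-0.95,0,1,0,0,0,-0.64,-1.9,0.5,1,0,0,0,0,0,4.8,1,0,0,0,0,0,4.8,1,0,0,0,0,0,4.8,1,0,0,0,0,0,4.8,1,0,0,0,0,0,4.8,1]'

```text
time: 5.65
tcp_pos: [0.4904, -0.1293, 0.2772]
tool_rot: [-2.551, -1.832, -0.001]
ft_force: [1.0, -0.7, 0.2]
gripper_width: 0.0002
gripper_force: 0.0
```

Request:
arm_command --steps '[0,0,0,0.7,2.3,4.2,-1,0,0,0,1.4,4.2,0,-1,0,0,0,1.4,4.2,0,-1,0,0,0,1.4,4.2,0,-1,0,0,0,0,0,0,-1,0,0,0,0,0,0,-1]'

```text
time: 6.25
tcp_pos: [0.5396, 0.0201, 0.317]
tool_rot: [-2.548, -1.835, 0.002]
ft_force: [-0.4, -0.5, 0.7]
gripper_width: 0.0464
gripper_force: 0.0
```

```bash
python3 - <<'E'
from h import *
s=state();print(s['tcp_pos'])
a=snap('wrist','w2.png'); m=camera_model('wrist')
T=camera_model('top'); t=snap('top','t2.png')
for n in('clamp','spindle','crank_grip','bar'):
    z={'clamp':0,'bar':.02,'spindle':.15,'crank_grip':.187}[n]
    for c,mm in(('wrist',m),('top',T)): print(n,c,[(np.round(d['xy']).tolist(),round(d['confidence'],2),atz(mm,d['xy'],z).round(4).tolist()) for d in finder.place_of(n,c)])
b=cv2.imread('pics/w2.png'); tt=cv2.resize(t[155:255,265:395,::-1],(320,246)); c=np.zeros((246,640,3),np.uint8); c[:,:320]=tt
o=np.array([.539,.0165]);ex=np.array([.947,-.32]);ey=np.array([.32,.947])
cv2.imwrite('pics/w2o.png',cv2.resize(np.vstack([b,c]),None,fx=.9,fy=.9))
E
```

```text
[0.53961391 0.02006859 0.31695837]
clamp wrist [([322.0, 156.0], 0.7, [0.5397, 0.0173, 0.0])]
clamp top []
spindle wrist [([316.0, 186.0], 0.6, [0.532, 0.0133, 0.15])]
spindle top []
crank_grip wrist [([331.0, 144.0], 0.91, [0.5608, 0.0547, 0.187])]
crank_grip top []
bar wrist [([274.0, 328.0], 0.97, [0.371, -0.2309, 0.02]), ([232.0, 250.0], 0.95, [0.3627, -0.0749, 0.02]), ([321.0, 184.0], 0.59, [0.5268, -0.0191, 0.02])]
bar top [([437.0, 206.0], 0.85, [0.5455, -0.2711, 0.02]), ([333.0, 214.0], 0.63, [0.5257, -0.0224, 0.02]), ([425.0, 287.0], 0.57, [0.357, -0.2392, 0.02]), ([358.0, 290.0], 0.56, [0.3478, -0.0835, 0.02])]
```

View pics/w2o.png

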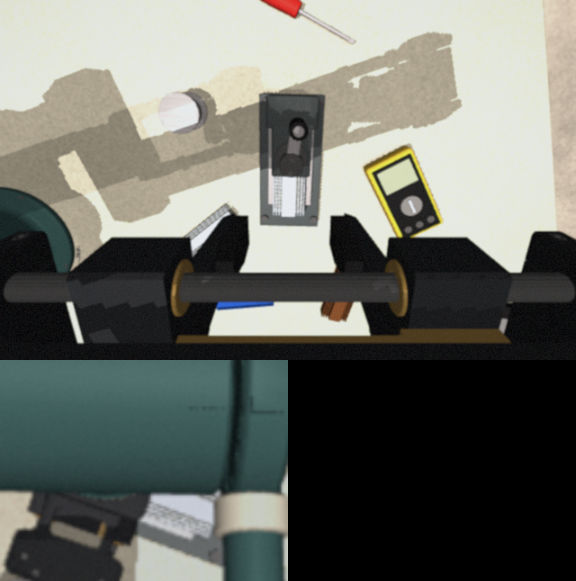

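The wrist view shows the handle's top at pixel (331,142) and the hub at about (322,181). The bar's origin comes out at clamp y of about -40 mm, which is home. The crank is at q of about 10°. I'll grasp the handle at about (0.5605, 0.057).

Request:
arm_command --steps '[0,0,0,1.05,1.85,0,-1,0,0,0,1.05,1.85,0,-1,0,0,0,0,0,0,-1,0,0,0,0,0,-4.5,-1,0,0,0,0,0,-4.5,-1,0,0,0,0,0,-4,-1,0,0,0,0,0,-1.7,-1,0,0,0,0,0,0,-1]'

```text
time: 7.55
tcp_pos: [0.5578, 0.0552, 0.1668]
tool_rot: [-2.549, -1.83, 0.011]
ft_force: [-0.1, -0.2, 0.6]
gripper_width: 0.0882
gripper_force: 0.0
```

Request:
arm_command --steps '[0,0,0,0,0,0,1,0,0,0,0,0,0,1,0,0,0,0,0,0,1,0,0,0,0,0,0,1,0,0,0,0,0,0,1,0,0,0,0,0,0,1,0,0,0,0,0,0,1]' --squeeze 25

```text
time: 8.25
tcp_pos: [0.561, 0.0561, 0.1709]
tool_rot: [2.552, 1.832, 0.0]
ft_force: [0.0, 0.0, 0.1]
gripper_width: 0.0343
gripper_force: 0.0
```

```bash
python3 - <<'E'
from h import *
s=state();print({k:s[k] for k in('tcp_pos','ft_force','torque','gripper_width','gripper_force')})
snap('wrist','w3.png'); 
b=cv2.imread('pics/w3.png');m=camera_model('wrist'); p=proj(m,s['tcp_pos']+[0,0,.037]);print(p)
cv2.circle(b,tuple(int(v) for v in p),2,(0,0,255),-1);cv2.imwrite('pics/w3o.png',b)
E
```

```text
{'tcp_pos': array([0.56103614, 0.05611056, 0.17086515]), 'ft_force': array([0.02239362, 0.00941513, 0.06787308]), 'torque': array([-0.10162445,  0.10086948,  0.00703051]), 'gripper_width': 0.034250513699821725, 'gripper_force': 0.0}
[320.50899793 301.79369493]
```

View pics/w3o.png

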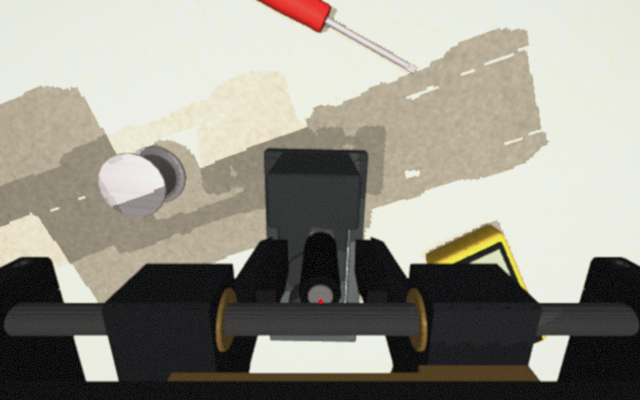

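The handle's top is at (320,295), between the open fingers at columns 275 and 370 and within a few pixels of the predicted point. I'll keep closing.

Request:
arm_command --steps '[0,0,0,0,0,0,1,0,0,0,0,0,0,1,0,0,0,0,0,0,1,0,0,0,0,0,0,1,0,0,0,0,0,0,1]' --squeeze 25

```text
time: 8.8
tcp_pos: [0.5606, 0.0562, 0.1706]
tool_rot: [-2.551, -1.832, 0.001]
ft_force: [-1.5, 0.6, 0.8]
gripper_width: 0.0162
gripper_force: 25.0
```

Request:
arm_command --steps '[0,0,0,0.65,-0.43,-0.05,1,0,0,0,0.57,-0.54,-0.05,1,0,0,0,0.47,-0.63,-0.05,1,0,0,0,0.35,-0.7,-0.05,1]'

```text
time: 9.2
tcp_pos: [0.5813, 0.0347, 0.1686]
tool_rot: [-2.549, -1.831, -0.002]
ft_force: [-2.6, 6.2, 0.5]
gripper_width: 0.0163
gripper_force: 25.0
```

Request:
arm_command --steps '[0,0,0,0.23,-0.75,-0.05,1,0,0,0,0.09,-0.78,-0.05,1,0,0,0,-0.05,-0.78,-0.05,1,0,0,0,-0.18,-0.76,-0.05,1]'

```text
time: 9.6
tcp_pos: [0.5837, 0.0039, 0.1666]
tool_rot: [-2.551, -1.832, -0.007]
ft_force: [3.8, 6.7, -2.1]
gripper_width: 0.0161
gripper_force: 25.0
```

```bash
python3 - <<'E'
from h import *
s=state();print({k:s[k] for k in('tcp_pos','ft_force','torque','gripper_width','gripper_force')})
snap('wrist','w4.png'); 
E
```

```text
{'tcp_pos': array([0.58371488, 0.00392514, 0.16661771]), 'ft_force': array([ 3.82242191,  6.71559653, -2.13216691]), 'torque': array([ 0.94237816, -0.31856587,  0.04479179]), 'gripper_width': 0.016146618669639384, 'gripper_force': 24.999344777315855}
```

View pics/w4.png

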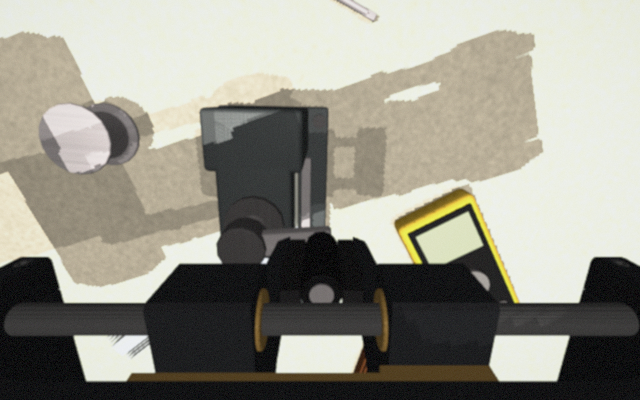

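The crank arm has turned with the gripper. It now points right in the picture, with the handle between the fingers at (321,290), and free turning costs about 7 N. I'll carry on and watch the force.

Request:
arm_command --steps '[0,0,0,-0.31,-0.72,-0.05,1,0,0,0,-0.43,-0.65,-0.05,1,0,0,0,-0.54,-0.57,-0.06,1]'

```text
time: 9.95
tcp_pos: [0.5718, -0.0163, 0.1651]
tool_rot: [2.551, 1.831, 0.008]
ft_force: [6.1, 5.6, -4.2]
gripper_width: 0.0163
gripper_force: 25.0
```

Request:
arm_command --steps '[0,0,0,-0.63,-0.47,-0.05,1,0,0,0,-0.7,-0.35,-0.05,1]'

```text
time: 10.15
tcp_pos: [0.5586, -0.0251, 0.1641]
tool_rot: [2.55, 1.831, 0.008]
ft_force: [6.3, 3.2, -4.9]
gripper_width: 0.0161
gripper_force: 25.0
```

Request:
arm_command --steps '[0,0,0,-0.75,-0.23,-0.07,1,0,0,0,-0.78,-0.09,-0.07,1,0,0,0,-0.78,0.05,-0.07,1]'

```text
time: 10.45
tcp_pos: [0.5358, -0.0287, 0.1624]
tool_rot: [2.548, 1.829, 0.007]
ft_force: [6.2, -0.9, -4.4]
gripper_width: 0.0164
gripper_force: 25.0
```

Request:
arm_command --steps '[0,0,0,-0.76,0.18,-0.07,1,0,0,0,-0.72,0.31,-0.07,1,0,0,0,-0.65,0.43,-0.06,1]'

```text
time: 10.75
tcp_pos: [0.5144, -0.0207, 0.1609]
tool_rot: [2.546, 1.829, 0.005]
ft_force: [5.8, -6.0, -2.3]
gripper_width: 0.016
gripper_force: 25.0
```

Request:
arm_command --steps '[0,0,0,-0.57,0.54,-0.05,1]'

```text
time: 10.85
tcp_pos: [0.5086, -0.0157, 0.1604]
tool_rot: [2.545, 1.829, 0.003]
ft_force: [5.9, -8.2, -2.3]
gripper_width: 0.016
gripper_force: 25.0
```

Request:
arm_command --steps '[0,0,0,-0.25,0.3,-0.03,1]'

```text
time: 10.95
tcp_pos: [0.5059, -0.0127, 0.1602]
tool_rot: [2.545, 1.829, 0.003]
ft_force: [5.4, -8.4, -1.7]
gripper_width: 0.0162
gripper_force: 25.0
```

Request:
arm_command --steps '[0,0,0,-0.22,0.32,-0.03,1]'

```text
time: 11.05
tcp_pos: [0.5038, -0.01, 0.1599]
tool_rot: [2.544, 1.829, 0.002]
ft_force: [4.9, -9.7, -1.4]
gripper_width: 0.0163
gripper_force: 25.0
```

The handle force has climbed steadily since about φ = 204°: 6.3, 8.2, 9.9, 10.7 N. That is about 4 N above free turning, or a pad force of roughly 55-60 N, so it is snug. I'll relax the arm's push, open part way and rise.

Request:
arm_command --steps '[0,0,0,0.12,-0.16,0,1,0,0,0,0.12,-0.16,0,1,0,0,0,0,0,0,1]'

```text
time: 11.35
tcp_pos: [0.5039, -0.0103, 0.1597]
tool_rot: [-2.552, -1.832, -0.0]
ft_force: [-2.8, 0.1, 5.6]
gripper_width: 0.0163
gripper_force: 25.0
```

Request:
arm_command --steps '[0,0,0,0,0,0,0.36,0,0,0,0,0,0,0.36,0,0,0,0,0,0,0.36,0,0,0,0,0,0,0.36]'

```text
time: 11.75
tcp_pos: [0.5037, -0.0103, 0.1586]
tool_rot: [-2.551, -1.832, 0.0]
ft_force: [0.9, -0.5, -0.7]
gripper_width: 0.028
gripper_force: 0.0
```

Request:
arm_command --steps '[0,0,0,0,0,2,0.36,0,0,0,0,0,4,0.36,0,0,0,0,0,4.5,0.36,0,0,0,0,0,4.5,0.36,0,0,0,0,-3,0,0.36,0,0,0,0,-4,0,0.36,0,0,0,0,0,0,0.36]'

```text
time: 12.45
tcp_pos: [0.5039, -0.0836, 0.3094]
tool_rot: [2.553, 1.827, -0.001]
ft_force: [-0.1, 0.1, -0.1]
gripper_width: 0.0285
gripper_force: 0.0
```

```bash
python3 - <<'E'
from h import *
print(state()['tcp_pos']); snap('wrist','w5.png'); m=camera_model('wrist')
for n,z in(('crank_grip',.177),('bar',.02)):
    print(n,[(np.round(d['xy']).tolist(),round(d['confidence'],2),atz(m,d['xy'],z).round(4).tolist()) for d in finder.place_of(n,'wrist')])
E
```

```text
[ 0.50392297 -0.08363228  0.30937509]
crank_grip [([294.0, 110.0], 0.83, [0.504, -0.0097, 0.177])]
bar [([321.0, 106.0], 0.91, [0.5265, -0.0164, 0.02]), ([225.0, 186.0], 0.77, [0.3613, -0.0766, 0.02]), ([389.0, 252.0], 0.68, [0.5552, -0.2534, 0.02])]
```

View pics/w5.png

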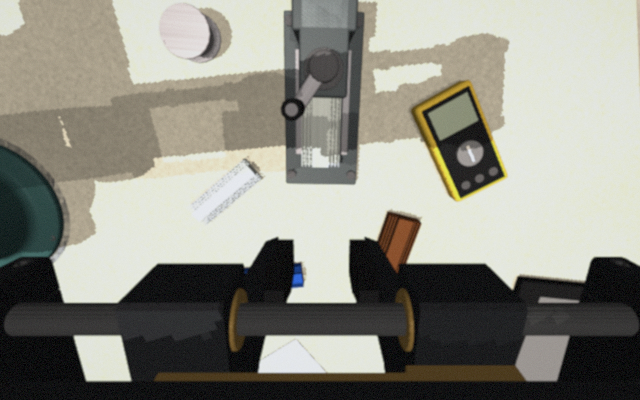

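The bar's free end is at row 167, inside the bed, which is its home position. The handle at (293,108) stayed where I released it, the other things haven't moved, and the gripper is clear. I'll hand it in.

```bash
python3 -c "from station import ctrl; print(ctrl.sign_off())"
```

```text
the job is handed in; nothing more can be done
None
```

The bar is home against the column and held at an estimated 55–60 N of pad force, judged from the force at the handle; the crank is released, nothing else was touched, and I handed the job in at about 12.5 s.

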